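# Wipe the offcuts from under the drying rack

## Task

Take the scraper block and, reaching under the drying rack, wipe all four wooden offcuts off the end of the green plate into the red tray, pushing them with the scraper and not with the gripper. Then stand the scraper upright on the open front part of the plate, wholly clear of the rack rods, and let go. Do not knock the rack and leave the glue bottle, tape measure and tin where they are.

Things in the scene. Friction and masses are not known exactly. Their poses are not given: they have to be found in the camera images.
- plate: Green bench plate, fixed, top face 50 mm above the bench. Origin on the bench under it: x towards its back, y along its length, z up. Slab from x = -150 to +125, y = -150 to +150 mm. A fence 20 mm high stands along the back, near face at x = +100 mm. The front part (x below 0) is open above.
- rack: Low drying rack fixed over the plate's back; origin and axes as the plate's. Three 8 mm steel rods along y, at x = 28, 56, 84 mm, undersides 150 mm above the plate's top; arms over them (y = +-140) reach forward to x = 20, tops 218 mm above the bench; posts at x = 117. Open below. A gripper pointing straight down does not fit: lean it back some 35 to 45 degrees towards the robot, scraper upright.
- chip_tray: Red open tray for offcuts, fixed, 170 x 110 x 45 mm (x, y, z), walls 4 mm, rim 5 mm below the plate's top. It stands 3 mm off one end of the plate (which end varies), axes parallel to the plate's, centre at plate x = 40, y = +208 or -208 mm. Origin at the centre of its underside.
- hardware_tray: Blue open tray with bolts, fixed, same size as the red one, against the plate's other end; no offcuts belong in it. Origin at the centre of its underside.
- scraper_center (a point): Centre (half-way up, 35 mm above its foot) of the loose scraper block: 90 mm long (its x), 24 thick (its y), 70 tall (its z, up), 0.09 to 0.18 kg, beech with a black rubber foot and thin yellow line. It starts standing on the plate's open front part, x roughly towards the back; grip it across the 24 mm.
- chip1: Offcut: 36 x 26 x 14 mm wooden offcut (pale), loose, lying flat on the plate under the rack at the start; origin at the centre of its underside
- chip2: Offcut: 34 x 26 x 16 mm wooden offcut (mid brown), loose, lying flat on the plate under the rack at the start; origin at the centre of its underside
- chip3: Offcut: 36 x 24 x 14 mm wooden offcut (pale), loose, lying flat on the plate under the rack at the start; origin at the centre of its underside
- chip4: Offcut: 34 x 28 x 14 mm wooden offcut (dark brown), loose, lying flat on the plate under the rack at the start; origin at the centre of its underside
- glue: Bystander: white glue bottle, 60 mm diameter, 170 mm tall, loose on the bench beyond one of the trays. Origin at the centre of its underside.
- tape: Bystander: yellow tape measure, 65 x 38 x 62 mm, loose on the bench beyond one of the trays. Origin at the centre of its underside.
- tin: Bystander: steel tin with a blue band, 80 mm diameter, 90 mm tall, loose on the bench beyond one of the trays. Origin at the centre of its underside.
There are look-alikes about, which are no part of the job. There is more than one size of the chip_tray; the job needs the smallest.

How it is judged:
By the outcome, as a careful person would: the job done as asked, in the order asked, and still so for the second after the job is handed in, with the robot touching nothing.
It also fails if it takes over 58 s, if anything falls off the work surface, if the arm or the gripper's body presses on something with over 40 N, if the wrist force passes 120 N, or if a joint passes its speed limit or range.

## Robot

A 6-joint arm with a two-finger parallel gripper is mounted at the origin on the work surface. World frame = base frame: x ahead of the robot, y to its left, z up, the work surface at z = 0. Lengths are in m, angles in rad, forces in N, time in s.
With the tool pointing down it reaches from about 0.425 to 0.925 m from the base axis. Payload 12.5 kg.
Tool frame: the origin (TCP) lies at the very end of the fingers, on their centre line; the grasp point (between the pads) lies 19 mm behind it; z points along the fingers, y is the line along which they close (so a half turn about z gives the same grasp; the last joint's range is limited). The gripper opens to 85 mm and grips with 20 to 120 N. Pads are 22 mm wide; open, the fingers measure 114 mm over their backs; the gripper's body (76 mm by 85 mm) begins 54 mm behind the grasp point. The pads swing forward as they close: fully open they stand 13 mm farther back than shut.
Start: joints at [1.099, 0.491, 1.559, -0, 1.092, -0.106], TCP at [0.224, 0.584, 0.192] pointing down, gripper open.
Joint ranges: [-3.1, 3.1], [-0.84, 2.19], [0.05, 2.79], [-1.13, 4.28], [0.06, 2.93], [-2.69, 2.69]. Speed limits (rad/s): [2.22, 2.22, 2.79, 3.14, 3.14, 3.14].

## Interface

Orientations are given as a unit quaternion [w, x, y, z].
In Python, from workcell import ctrl, solver, monitor, capture, get_calibration, workorder gives the robot as it stands. The module is installed in compiled form; this text tells all that it offers. Calls block until the motion is done:
- ctrl.move_ptp(position, orientation): joint-space move of the TCP to a pose.
- ctrl.line_to(position, v=0.15, rotation=None, f_stop=None): straight line of the TCP; rotation=None keeps the orientation; v is the mean speed in m/s. With f_stop (N) it stops when the force on the tool has changed by that much, and returns True; else False.
- ctrl.move_j(angles): joint-space move.
- ctrl.open_jaws() and ctrl.grab(): open the fingers fully, or close them until they stop; the grip force is fixed at half the most.
- ctrl.dwell(seconds).
- solver.inverse_kinematics(position, orientation): joint angles nearest the present ones, or None.
- monitor.read_state(): the state.
- capture(name): name is "scene" or "side" or "wrist"; returns the picture (420x560x3 uint8, red, green, blue); there is no depth.
- get_calibration(name): a dict with "camera_matrix" (3x3 intrinsics, pixels), "pose" (4x4, takes a point from camera to world coordinates). Camera axes: x right, y down, z forward; pixel columns grow to the right and rows downward; lengths in m; the calibration is good to about 2 mm. A picture is of the moment at which its call begins: read the wrist's pose just before it. get_calibration takes no time and is no camera call; for the wrist camera it gives the pose at the moment of the call.
A pose or a line that the arm cannot do raises ctrl.Unreachable and nothing moves.
- workorder.sign_off(): hands the job in; it is judged then, once.
The state is a dict: "t": time; "qpos": joint angles; "dq": joint speeds; "joint_torque": joint torques, N m; "eef_pos": TCP position; "tcp_rot": TCP orientation; "contact_force": force on the tool from outside, world axes, zero at the start; "torque": the same for the moment, N m; "finger_gap": opening from 0.0 (shut) to 1.0 (fully open); "finger_force": force on a finger pad.
Only numpy, scipy, OpenCV 4.12 (cv2) and the standard library are available. Lean on these libraries where they do the work, as an engineer would, in place of code of your own. Each camera call takes 0.05 s, during which the arm holds its last target. There are 200 camera calls.

## Working session

There is one attempt and no reset: what is moved stays moved. The work goes in short steps, each a Python script; the robot and the scene stay as the last script left them, time stands still between calls to the robot, and variables do not carry over. Pictures are saved under pics/ and viewed, at most 10 in all, crops included, and the job is handed in when it is done.

```bash
mkdir -p pics; python3 - <<'E'
from workcell import *
import cv2,numpy as np
for n in ["scene","side"]:
    im=capture(n); cv2.imwrite(f"pics/{n}0.png",im[:,:,::-1]); c=get_calibration(n); print(n,np.round(c["camera_matrix"],1).tolist(),np.round(c["pose"],3).tolist())
s=monitor.read_state(); print(s["t"],s["eef_pos"],s["tcp_rot"])
E
```

```text
scene [[434.1, 0.0, 271.4], [0.0, 434.1, 210.6], [0.0, 0.0, 1.0]] [[-0.33, 0.514, -0.792, 1.406], [0.944, 0.193, -0.268, 0.414], [0.015, -0.836, -0.549, 0.756], [0.0, 0.0, 0.0, 1.0]]
side [[438.8, 0.0, 276.2], [0.0, 438.8, 202.7], [0.0, 0.0, 1.0]] [[0.991, -0.061, 0.12, 0.274], [-0.133, -0.561, 0.817, -1.192], [0.018, -0.826, -0.564, 0.95], [0.0, 0.0, 0.0, 1.0]]
0.1 [0.2234163  0.58347524 0.19150698] [-1.22298072e-04  1.81859982e-01  9.83324334e-01 -4.31767803e-04]
```

View pics/scene0.png

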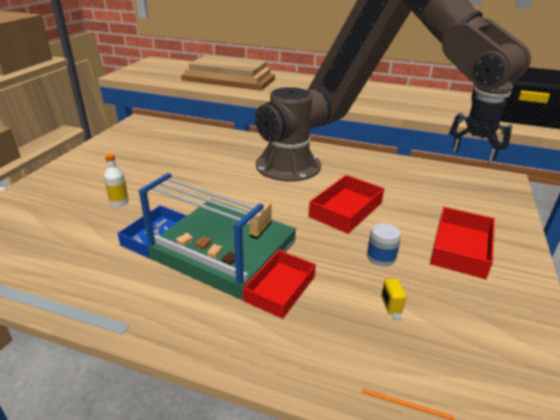

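View pics/side0.png

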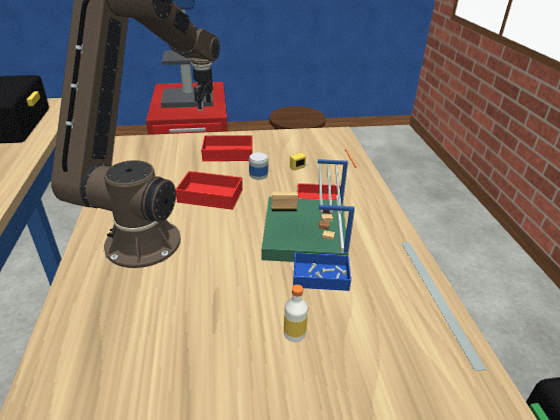

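The scene view shows the plate around (225,240), with the red tray at its near-right end (280,283), the blue tray at its left end, and the scraper at (262,218). The side view shows the scraper at (284,202), and the matching red tray lies beyond the plate, at +y. I'll zoom in to get corner points.

```bash
python3 - <<'E'
import cv2,numpy as np
a=cv2.imread("pics/scene0.png")[165:315,115:325]; b=cv2.imread("pics/side0.png")[150:295,250:365]
a=cv2.resize(a,None,fx=3.8,fy=3.8,interpolation=cv2.INTER_CUBIC); b=cv2.resize(b,None,fx=4.1,fy=4.1,interpolation=cv2.INTER_CUBIC)
cv2.imwrite("pics/a.png",a);cv2.imwrite("pics/b.png",b)
E
```

```text
(no output)
```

View pics/a.png

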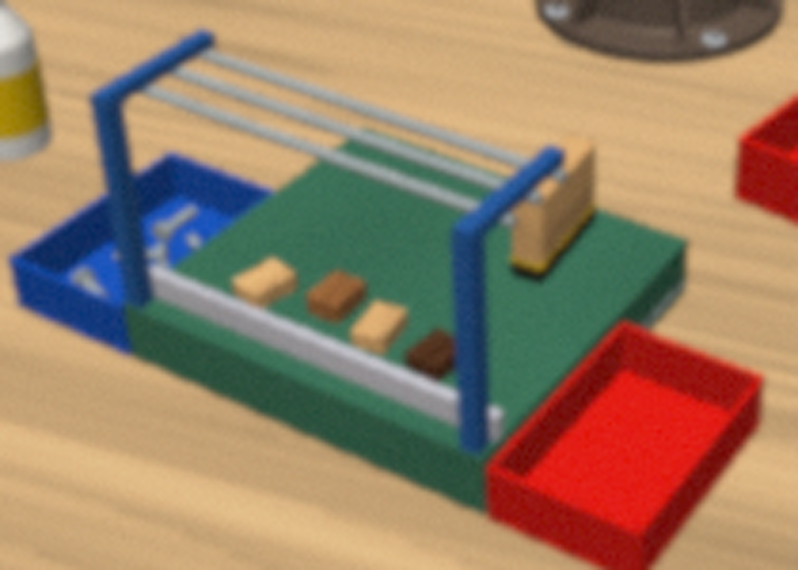

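View pics/b.png

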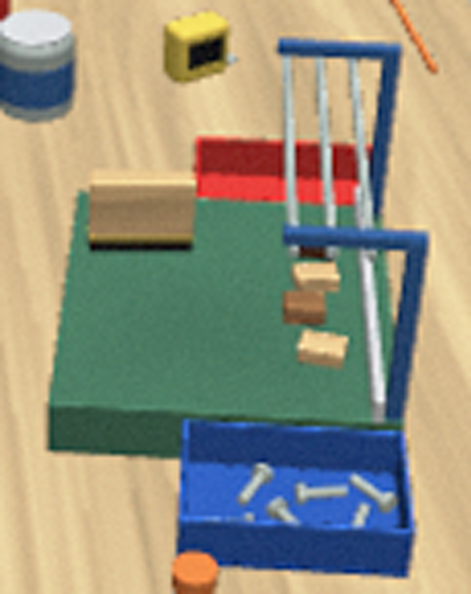

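The crops give usable corners. In the scene crop the plate's top corners are at (685,243), (365,130), (485,455) and (135,308), and the chip tops at (263,270), (337,285), (380,315) and (433,348). The scraper foot's near edge runs from (515,268) to (593,210).

```bash
cat > h.py <<'E'
import numpy as np
from workcell import *
def ray(n,uv,z,c=None):
    c=c or get_calibration(n); d=c["pose"][:3,:3]@np.linalg.solve(c["camera_matrix"],[uv[0],uv[1],1]); o=c["pose"][:3,3]
    return o+d*(z-o[2])/d[2]
A=lambda x,y:(x/3.8+115-.4,y/3.8+165-.4)
B=lambda x,y:(x/4.1+250-.4,y/4.1+150-.4)
E
python3 - <<'E'
from h import *
m=[("scene",A(685,243),-150,150),("scene",A(365,130),-150,-150),("scene",A(485,455),125,150),("scene",A(135,308),125,-150),("side",B(50,405),-150,-150),("side",B(80,190),-150,150)]
W=np.array([ray(n,p,.05)[:2] for n,p,_,_ in m]); P=np.array([[a,b] for *_,a,b in m])/1e3
pc,wc=P.mean(0),W.mean(0); H=(P-pc).T@(W-wc); th=np.arctan2(H[0,1]-H[1,0],H[0,0]+H[1,1])
R=np.array([[np.cos(th),-np.sin(th)],[np.sin(th),np.cos(th)]]); o=wc-R@pc
print(W.round(3).tolist(),"th",th,"o",o,"res mm",((W-(P@R.T+o))*1e3).round(1).tolist())
np.savez("plate.npz",th=th,o=o)
for n,f,l,z in [("scene",A,[(263,268),(337,283),(380,313),(433,346)],.064),("side",B,[(322,340),(304,297),(317,268)],.064),("scene",A,[(515,268),(593,210)],.05),("side",B,[(90,245),(192,247)],.05),("side",B,[(90,170),(195,172)],.12),("scene",A,[(625,322),(760,380),(490,468),(635,540)],.045)]:
    for p in l:
        w=ray(n,f(*p),z)[:2]; print(n,p,w.round(3),((w-o)@R*1e3).round(1))
E
```

```text
[[0.451, 0.161], [0.391, -0.127], [0.71, 0.109], [0.657, -0.173], [0.386, -0.135], [0.445, 0.161]] th -0.18614332197512656 o [ 0.56406985 -0.01138423] res mm [[6.5, -2.8], [2.3, 3.7], [-4.9, -3.4], [-1.9, 9.0], [-2.7, -3.8], [0.7, -2.8]]
scene (263, 268) [ 0.602 -0.103] [ 54.1 -82.6]
scene (337, 283) [ 0.6   -0.046] [ 41.4 -27.8]
scene (380, 313) [ 0.62  -0.004] [53.3 17.5]
scene (433, 346) [0.639 0.044] [63.8 68.1]
side (322, 340) [ 0.608 -0.096] [ 59.3 -75.2]
side (304, 297) [ 0.607 -0.039] [ 47.  -18.8]
side (317, 268) [0.627 0.   ] [59.5 23. ]
scene (515, 268) [0.523 0.055] [-52.7  58.1]
scene (593, 210) [0.434 0.084] [-145.1   69.3]
side (90, 245) [0.443 0.074] [-134.4   61.5]
side (192, 247) [0.531 0.061] [-45.9  65.4]
side (90, 170) [0.444 0.086] [-135.9   73. ]
side (195, 172) [0.533 0.073] [-46.5  77. ]
scene (625, 322) [0.548 0.147] [-44.7 152.9]
scene (760, 380) [0.576 0.25 ] [-36.9 259.5]
scene (490, 468) [0.714 0.115] [124.5 151.7]
scene (635, 540) [0.741 0.218] [131.8 257.8]
```

```bash
cat >> h.py <<'E'
from scipy.spatial.transform import Rotation as Ro
try:
    d=np.load("plate.npz"); th=float(d["th"]); o=d["o"]
except Exception: pass
def quat(a,yaw=0,s=1):  # lean a rad, extra yaw rel. plate, s: sign of tool y
    z=np.array([np.sin(a),0,-np.cos(a)]); y=np.array([0,s,0.]); M=np.c_[np.cross(y,z),y,z]
    q=(Ro.from_euler("z",th+yaw)*Ro.from_matrix(M)).as_quat(); return q[[3,0,1,2]]
def w(x,y,z):  # plate mm (z above plate top) -> world
    c,s=np.cos(th),np.sin(th); return np.array([o[0]+(c*x-s*y)/1e3,o[1]+(s*x+c*y)/1e3,.05+z/1e3])
def pl(W): 
    c,s=np.cos(th),np.sin(th); d=(np.array(W[:2])-o)*1e3; return np.array([c*d[0]+s*d[1],-s*d[0]+c*d[1]])
def tcp(G,q,back=0): # TCP for a grasp point G (plate mm), withdrawn 'back' mm along tool axis
    zz=Ro.from_quat(np.r_[q[1:],q[0]]).as_matrix()[:,2]; return w(*G)+zz*(.019-back/1e3)
E
python3 - <<'E'
from h import *
for a in (35,40,45):
  for s in (1,-1):
    q=quat(np.radians(a),0,s); r=[]
    for G,b in [((-112,68,48),100),((-112,68,48),0),((-112,68,120),0),((-100,-122,52),0),((32,-122,52),0),((32,0,52),0),((32,170,52),0),((-100,170,60),0)]:
        j=solver.inverse_kinematics(tcp(G,q,b),q); r.append(None if j is None else np.round(j,1).tolist())
    print(a,s,r)
E
```

```text
35 1 [None, [0.1, 0.4, 2.4, 3.7, 0.3, 1.3], None, [-0.5, 0.4, 2.5, 2.6, 0.4, 1.8], [-0.4, 0.5, 2.2, 2.4, 0.2, 2.2], [-0.1, 0.5, 2.2, 3.4, 0.1, 1.3], None, None]
35 -1 [None, [0.1, 0.4, 2.4, 3.7, 0.3, -1.8], None, [-0.5, 0.4, 2.5, 2.6, 0.4, -1.4], [-0.4, 0.5, 2.2, 2.4, 0.2, -1.0], [-0.1, 0.5, 2.2, 3.4, 0.1, -1.8], None, None]
40 1 [[0.2, 0.2, 2.5, 4.1, 0.3, 1.0], [0.1, 0.5, 2.5, 3.6, 0.5, 1.4], [0.1, 0.3, 2.4, 4.0, 0.3, 1.0], [-0.5, 0.4, 2.5, 2.7, 0.6, 1.7], [-0.4, 0.5, 2.2, 2.7, 0.3, 1.9], [-0.1, 0.5, 2.2, 3.3, 0.3, 1.5], None, [0.4, 0.5, 2.3, 4.2, 0.4, 1.1]]
40 -1 [[0.2, 0.2, 2.5, 4.1, 0.3, -2.2], [0.1, 0.5, 2.5, 3.6, 0.5, -1.7], [0.1, 0.3, 2.4, 4.0, 0.3, -2.2], [-0.5, 0.4, 2.5, 2.7, 0.6, -1.5], [-0.4, 0.5, 2.2, 2.7, 0.3, -1.3], [-0.1, 0.5, 2.2, 3.3, 0.3, -1.7], None, [0.4, 0.5, 2.3, 4.2, 0.4, -2.1]]
45 1 [[0.3, 0.2, 2.6, 3.8, 0.5, 1.3], [0.2, 0.5, 2.5, 3.5, 0.7, 1.5], [0.2, 0.3, 2.4, 3.8, 0.4, 1.2], [-0.5, 0.5, 2.6, 2.8, 0.8, 1.6], [-0.4, 0.5, 2.3, 2.8, 0.5, 1.7], [-0.1, 0.5, 2.3, 3.3, 0.4, 1.5], [0.3, 0.6, 2.1, 4.0, 0.4, 1.1], [0.4, 0.5, 2.3, 4.0, 0.6, 1.2]]
45 -1 [[0.3, 0.2, 2.6, 3.8, 0.5, -1.9], [0.2, 0.5, 2.5, 3.5, 0.7, -1.6], [0.2, 0.3, 2.4, 3.8, 0.4, -1.9], [-0.5, 0.5, 2.6, 2.8, 0.8, -1.6], [-0.4, 0.5, 2.3, 2.8, 0.5, -1.4], [-0.1, 0.5, 2.3, 3.3, 0.4, -1.6], [0.3, 0.6, 2.1, 4.0, 0.4, -2.1], [0.4, 0.5, 2.3, 4.0, 0.6, -1.9]]
```

```bash
python3 - <<'E'
from h import *
import cv2
q=quat(np.radians(45)); p=tcp((-112,68,60),q,100)
ctrl.move_ptp(p,q); s=monitor.read_state(); print(s["t"],s["eef_pos"],p,s["qpos"].round(2) if hasattr(s["qpos"],"round") else s["qpos"],s["contact_force"])
c=get_calibration("wrist"); np.savez("wc.npz",K=c["camera_matrix"],T=c["pose"]); im=capture("wrist"); cv2.imwrite("pics/w1.png",im[:,:,::-1])
E
```

```text
3.3667 [0.41051752 0.08695053 0.16737718] [0.41030316 0.08676898 0.16727565] [0.27 0.2  2.55 3.92 0.46 1.19] [-0.47873156  0.30336856  0.32954541]
```

View pics/w1.png

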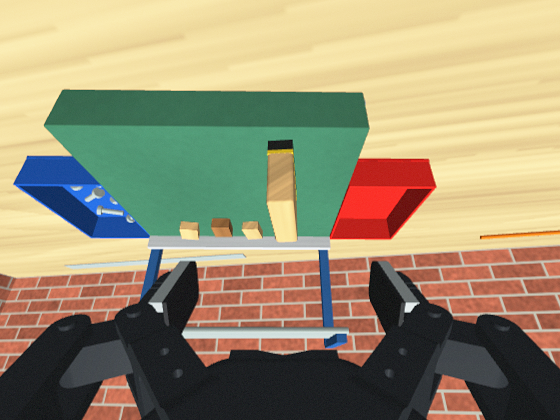

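The wrist view is inverted. The plate's front top edge runs from (45,125) to (368,128). The scraper's top face has corners at about (268,153), (294,153), (275,240) and (297,240), and three chips sit near (190,231), (221,228) and (252,230).

```bash
python3 - <<'E'
from h import *
d=np.load("wc.npz"); c=dict(camera_matrix=d["K"],pose=d["T"]); print(c["pose"][:3,3])
for n,z,l in [("front corners",.05,[(45,125),(368,128)]),("fence base/top near",.07,[(148,247),(330,248)]),("fence near face",.07,[(150,237),(329,237)]),("scr top",.12,[(268,153),(294,153),(275,241),(297,241)]),("chip base front",.05,[(190,239),(222,236),(252,238)]),("chip top",.064,[(189,229),(221,226),(250,229),(183,222),(197,222),(214,218),(229,219),(244,222),(256,222)])]:
    for p in l:
        W=ray("wrist",p,z,c); print(n,p,W.round(3),pl(W).round(1))
E
```

```text
[0.23353944 0.11984753 0.24333944]
front corners (45, 125) [ 0.385 -0.128  0.05 ] [-154.6 -147.4]
front corners (368, 128) [0.443 0.159 0.05 ] [-150.8  145.1]
fence base/top near (148, 247) [ 0.629 -0.178  0.07 ] [  94.5 -151.8]
fence base/top near (330, 248) [0.688 0.112 0.07 ] [ 99.  143.9]
fence near face (150, 237) [ 0.592 -0.151  0.07 ] [  53.6 -132.1]
fence near face (329, 237) [0.642 0.112 0.07 ] [ 53.7 136.1]
scr top (268, 153) [0.378 0.082 0.12 ] [-200.2   57.8]
scr top (294, 153) [0.381 0.099 0.12 ] [-200.2   74.7]
scr top (275, 241) [0.524 0.056 0.12 ] [-51.4  58.5]
scr top (297, 241) [0.529 0.079 0.12 ] [-51.4  82.7]
chip base front (190, 239) [ 0.654 -0.121  0.05 ] [108.6 -90.7]
chip base front (222, 236) [ 0.652 -0.063  0.05 ] [ 95.9 -34.1]
chip base front (252, 238) [ 0.669 -0.016  0.05 ] [104.4  14.9]
chip top (189, 229) [ 0.589 -0.087  0.064] [ 38.1 -70.2]
chip top (221, 226) [ 0.588 -0.038  0.064] [ 27.9 -21.5]
chip top (250, 229) [0.605 0.    0.064] [38.1 19. ]
chip top (183, 222) [ 0.565 -0.085  0.064] [ 15.  -71.9]
chip top (197, 222) [ 0.569 -0.066  0.064] [ 15.  -52.4]
chip top (214, 218) [ 0.562 -0.038  0.064] [  2.7 -26.2]
chip top (229, 219) [ 0.569 -0.019  0.064] [ 5.8 -6.4]
chip top (244, 222) [ 0.581 -0.001  0.064] [15. 13.]
chip top (256, 222) [0.584 0.015 0.064] [15.  29.6]
```

```bash
python3 - <<'E'
from h import *
import cv2
a=np.radians(45); q=quat(a,.03); G=(-112,70,48)
ctrl.line_to(tcp(G,q,90),.12,rotation=q)
print(ctrl.line_to(tcp(G,q),.1,f_stop=15)); ctrl.grab()
s=monitor.read_state(); print(s["t"],s["eef_pos"],tcp(G,q),s["finger_gap"],s["finger_force"],s["contact_force"])
ctrl.line_to(tcp((-112,70,58),q),.08)
q0=quat(a); ctrl.line_to(tcp((-112,70,80),q0),.1,rotation=q0)
s=monitor.read_state(); print(s["t"],s["qpos"],s["finger_gap"],s["contact_force"])
for n in ("side","scene"): cv2.imwrite(f"pics/{n}1.png",capture(n)[:,:,::-1])
b=cv2.imread("pics/side1.png")[120:280,215:375]; c=cv2.imread("pics/scene1.png")[160:300,150:310]
cv2.imwrite("pics/g.png",np.hstack([cv2.resize(b,(400,400)),cv2.resize(c,(400,400))]))
for y in (160,175,190,200):
    print(y,solver.inverse_kinematics(tcp((30,y,50),q0),q0) is not None)
E
```

```text
False
5.4 [0.48009783 0.07607878 0.08482782] [0.48023111 0.07604513 0.08456497] 0.2541492575950975 58.25458431034349 [-4.28633491  0.27868417  4.97102611]
6.0417 [0.17013267 0.41301442 2.49011143 3.61740553 0.5675094  1.41765055] 0.2542961646357947 [-0.01855388  0.05729206 -0.95592146]
160 True
175 True
190 True
200 True
```

View pics/g.png

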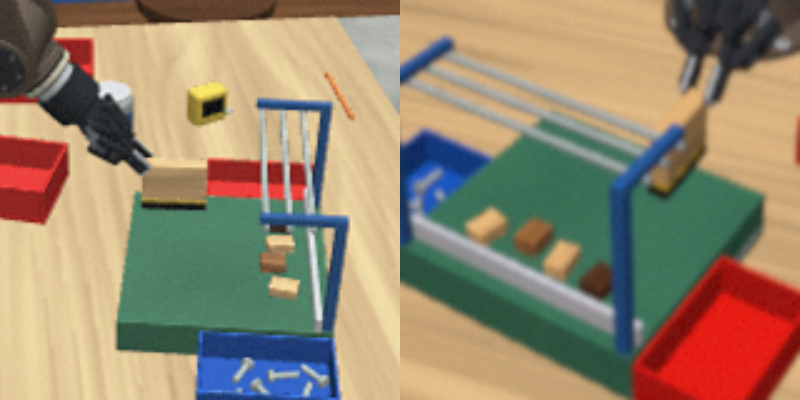

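The scraper is held upright, with its foot at about (143–207, 206) in the left half. Next I'll insert it under the rack at the blue end, with a force stop.

```bash
python3 - <<'E'
from h import *
import cv2
f=lambda x,y:(215+x/2.5-.4,120+y/2.5-.4)
for p in [(143,205),(207,208)]: print("foot",pl(ray("side",f(*p),.082)).round(1))
a=np.radians(45); q=quat(a)
ctrl.line_to(tcp((-100,-123,70),q),.15)
ctrl.line_to(tcp((-90,-123,50.5),q),.1)
r=ctrl.line_to(tcp((30,-123,50.5),q),.08,f_stop=12)
s=monitor.read_state(); print(s["t"],r,s["eef_pos"],tcp((30,-123,50.5),q),s["contact_force"],np.round(s["qpos"],2))
for n in ("side","scene"): cv2.imwrite(f"pics/{n}2.png",capture(n)[:,:,::-1])
b=cv2.imread("pics/side2.png")[120:280,215:375]; c=cv2.imread("pics/scene2.png")[160:300,130:290]
cv2.imwrite("pics/g2.png",np.hstack([cv2.resize(b,(400,400)),cv2.resize(c,(400,400))]))
E
```

```text
foot [-134.    63.6]
foot [-43.8  63.2]
9.6 False [ 0.58363636 -0.14020658  0.08697739] [ 0.58399091 -0.14029797  0.08706497] [-2.83186174  0.61879799  0.83837698] [-0.43  0.54  2.29  2.77  0.49  1.73]
```

View pics/g2.png

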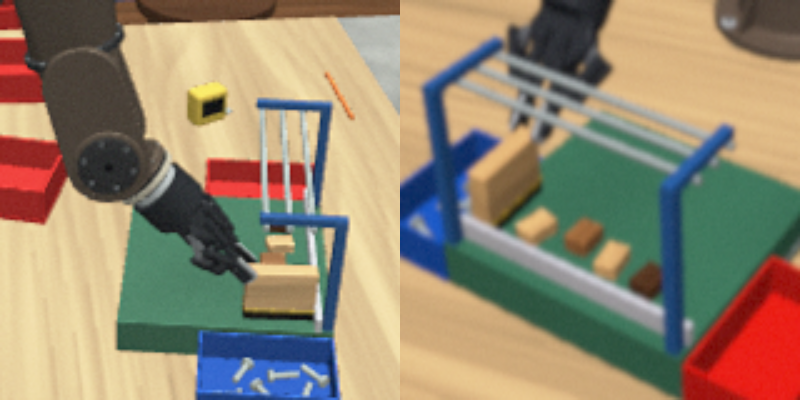

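The scraper stands behind all four chips, with its back end very close to the fence. I'll back off slightly and sweep.

```bash
python3 - <<'E'
from h import *
import cv2
q=quat(np.radians(45))
ctrl.line_to(tcp((26,-121,50.5),q),.05)
print(monitor.read_state()["contact_force"])
for p in [(27,-40),(28,40),(29,110),(30,182)]:
    r=ctrl.line_to(tcp((p[0],p[1],50.5),q),.12,f_stop=25); s=monitor.read_state(); print(p,r,s["t"],s["contact_force"].round(1),s["finger_gap"])
    if r: break
for n in ("side","scene"): cv2.imwrite(f"pics/{n}3.png",capture(n)[:,:,::-1])
b=cv2.imread("pics/side3.png")[120:280,215:375]; c=cv2.imread("pics/scene3.png")[170:330,170:330]
cv2.imwrite("pics/g3.png",np.hstack([cv2.resize(b,(400,400)),cv2.resize(c,(400,400))]))
E
```

```text
[-0.32657708  0.01586416 -0.11164224]
(27, -40) False 10.775 [ 0.5  0.4 -1.3] 0.2506241345808376
(28, 40) False 11.5917 [ 0.4 -0.5 -0.2] 0.25122756982031746
(29, 110) False 12.325 [-0.  -0.6 -1.9] 0.2571421087286488
(30, 182) False 13.075 [-0.   0.9 -0.6] 0.253266072436607
```

View pics/g3.png

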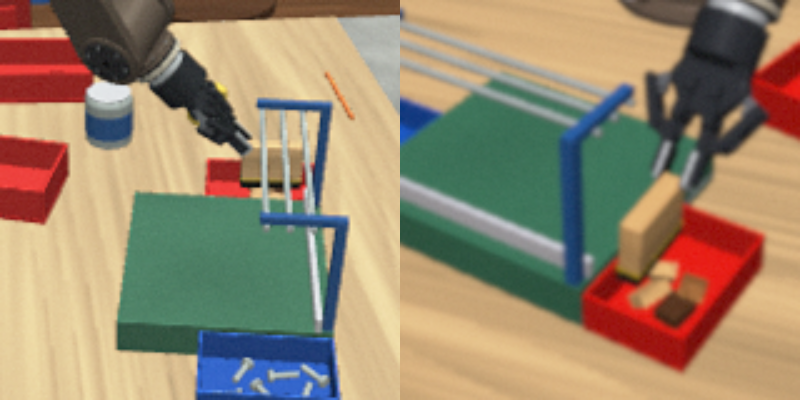

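All four chips are in the red tray, seen at about (665,290) in the right half. Now I'll withdraw and place the scraper.

```bash
python3 - <<'E'
from h import *
import cv2
q=quat(np.radians(45))
ctrl.line_to(tcp((30,182,54),q),.05)
ctrl.line_to(tcp((-100,165,58),q),.12)
ctrl.line_to(tcp((-106,15,58),q),.12)
ctrl.line_to(tcp((-106,15,50),q),.06); ctrl.dwell(.3)
r=ctrl.line_to(tcp((-106,15,45.5),q),.015,f_stop=4); s=monitor.read_state(); print(r,s["t"],s["contact_force"].round(1),s["eef_pos"],tcp((-106,15,48),q))
ctrl.open_jaws(); ctrl.dwell(.3)
p=np.array(monitor.read_state()["eef_pos"]); zz=Ro.from_quat(np.r_[q[1:],q[0]]).as_matrix()[:,2]
ctrl.line_to(p-zz*.1,.08); s=monitor.read_state(); print(s["t"],s["contact_force"].round(1),s["finger_gap"])
for n in ("side","scene"): cv2.imwrite(f"pics/{n}4.png",capture(n)[:,:,::-1])
b=cv2.imread("pics/side4.png")[120:280,215:375]; c=cv2.imread("pics/scene4.png")[170:330,150:310]
cv2.imwrite("pics/g4.png",np.hstack([cv2.resize(b,(400,400)),cv2.resize(c,(400,400))]))
E
```

```text
True 16.9 [-2.8  0.4  6.7] [0.47593583 0.02040523 0.0848413 ] [0.47587996 0.02048767 0.08456497]
19.2417 [ 0.6 -0.4  0.1] 0.9985858158790839
```

View pics/g4.png

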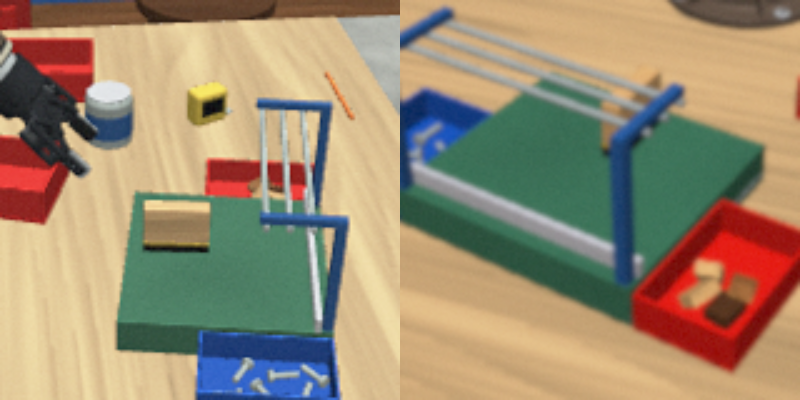

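The scraper stands upright on the open front part of the plate, at (177,225) in the left half. The four chips are in the red tray, the bystanders haven't moved and the gripper is clear.

```bash
python3 -c "
from workcell import *
print(workorder.sign_off())"
```

```text
the job is handed in; nothing more can be done
None
```

The job is handed in at about 19 s: all four offcuts are in the red tray, the scraper stands released on the open front of the plate, and the last pictures show the rack, glue bottle, tape measure and tin undisturbed.

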